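# Hold the hidden transport bolt while the nut driver runs

## Task

Fold both flaps of the small carton right back to the outside, well past upright, so that they stay open. Then reach down into the narrow gap behind the metal bracket, grip the hidden bolt head between the fingers and hold it so that the slow nut driver in front can no longer turn it; leave the jar, the tape roll and the screwdriver beside the carton where they are. Finish while still holding the bolt head tight: do not let go.

Things in the scene. Friction and masses are not known exactly. Their poses are not given: they have to be found in the camera images.
- carton: Brown cardboard carton, 180 x 180 mm outside, walls 4 mm thick and 100 mm high, fixed to the bench, turned by up to 26 degrees. Origin: centre of its underside; x points to its rear (away from the robot), y to its left, z up. An aluminium bracket plate stands across its middle: 76 mm wide in y, rear face at x = 0, top 97 mm up. A grey instrument (150 mm wide, 92 mm high) fills x = 49 to 85 mm.
- bolt_head (a point): Steel hexagon bolt head behind the bracket plate, hidden from the front: 22 mm across flats, 25 across corners, 6 to 19 mm behind the plate (an 18 mm round spacer between). Origin: head centre, 75 mm above the bench, midway across the carton. x: bolt axis = carton's x. It cannot shift, only turn; gripped from left and right (carton's y) its flats turn into line with the pads by themselves.
- bolt (a joint): Angle (rad) of bolt, nut and driver spindle about the carton's x. The grey nut driver before the carton (x = -90 to -173 mm, 98 mm high, spindle through a notch) runs from the start: a steady 0.06 N m against damping of 0.4 N m s/rad turns the bolt at 0.15 rad/s without end. Held, its slip clutch lets the bolt stand still; a grip of 20 to 40 N holds it.
- gap_mouth (a point): Centre of the open top of the gap behind the bracket plate, 24 mm behind the plate's rear face, 97 mm above the bench. The gap is 49 mm wide along the carton's x (plate to instrument) and 172 mm long along y (between the side walls); only the bolt head and spacer are in it.
- flap_left (a joint): Angle (rad) of the cardboard flap hinged on the top edge of the carton's left (+y) wall: 0 level over the carton, 1.57 upright, 2.9 the stop, folded out nearly level. Starts ajar at 0.8 to 1.2. Hinge friction of about 0.03 N m: the flap stays where it is left. Panel 168 mm along x, 80 mm from hinge to free edge, 3 mm thick.
- flap_right (a joint): The same for the flap on the top edge of the carton's right (-y) wall, opening the other way, outward to the right.
- flap_left_hinge (a point): Middle of the left flap's hinge line, which runs along the carton's x, 100 mm above the bench, 90 mm left of the carton's middle.
- flap_right_hinge (a point): Middle of the right flap's hinge line, 100 mm above the bench, 90 mm right of the carton's middle.
- flap_left_edge (a point): Middle of the left flap's free edge, 80 mm from its hinge; it moves with the flap.
- flap_right_edge (a point): Middle of the right flap's free edge, 80 mm from its hinge; it moves with the flap.
- tape: Roll of beige tape lying flat, 87 mm across, 19 mm high, to the left of the carton; origin at its underside. To be left alone.
- jar: White jar with a blue lid, 51 mm across, 56 mm high, to the right of the carton; origin at its underside. To be left alone.
- driver_tool: Screwdriver with a red handle, 181 mm long and 24 mm thick, lying to the right of the carton; origin at its underside. To be left alone.

How it is judged:
By the outcome, as a careful person would: the job done as asked, in the order asked, and still so for the second after the job is handed in, while the arm keeps its last pose, push and grip.
It also fails if it takes over 56 s, if anything falls off the work surface, if the arm or the gripper's body presses on something with over 40 N, if the wrist force passes 120 N, or if a joint passes its speed limit or range.

## Robot

A 7-joint arm with a two-finger parallel gripper is mounted at the origin on a cart in front of the work surface, level with it; the furniture and walls round the work are solid. World frame = base frame: x ahead of the robot, y to its left, z up, the work surface at z = 0. Lengths are in m, angles in rad, forces in N, time in s.
With the tool pointing down it reaches from about 0.4 to 0.85 m from the base axis. Payload 4.5 kg.
Tool frame: the origin (TCP) lies at the very end of the fingers, on their centre line; the grasp point (between the pads) lies 19 mm behind it (env.tcp_to_grasp is the distance from the TCP to the grasp point, in m); z points along the fingers, x is the direction in which the jaws open and shut, and the axes are right-handed (so a half turn about z gives the same grasp; the last joint's range is limited). The gripper opens to 88 mm and grips with 3 to 60 N. Pads are 18 mm wide; open, the fingers measure 123 mm over their backs; the gripper's body (75 mm by 187 mm) begins 45 mm behind the grasp point.
Start: joints at [1.335, 0.689, -0.195, 1.565, 0.157, 0.902, -0.215], TCP at [0.167, -0.602, 0.239] pointing down, gripper open.
Joint ranges: [-3.01, 3.01], [-0.46, 2.08], [-1.47, 1.51], [0.13, 2.56], [-1, 4.14], [0.04, 2.09], [-2.66, 2.66]. Speed limits (rad/s): [2.57, 2.57, 3.14, 3.14, 3.14, 3.14, 3.14].

## Interface

Orientations are given as a unit quaternion [w, x, y, z].
In Python, from station import env gives the robot as it stands.
- The arm moves only by the shell command python3 -m crank 'ROWS' [FORCE]. ROWS is JSON, a list of rows, each a list of 7 numbers: the shift along the world's x, y, z in m, then the turn, a rotation vector about the world's x, y, z in rad, then the finger opening in m, from 0 to 0.0881. A call has 1 to 8 rows; each row shifts and turns the commanded pose from where the row before left it; what a row does not reach is not made up. A row lasts 1/8 s, in which the tool goes at most 62.5 mm and 10.7 degrees, less where a joint would pass 70% of its speed; a pose out of reach is approached as far as the arm can. A call with a gripper value outside its range is refused whole. The fingers move at their own pace and stop on an object; FORCE is the grip in N (left out, the last holds). Time passes only in rows, so rows that do not move let the fingers close. It gives the time, the measured TCP pose, the force and the opening at its end, in the units of the state.
- env.state(): the state, without advancing time (a new reading comes with each control period).
- env.camera(name): name is "scene" or "top"; returns the picture (400x640x3 uint8, red, green, blue); there is no depth.
- env.camera_model(name): a dict with "fx", "fy", "cx", "cy" (pixels), "R" (3x3) and "t" (3): a world point X has camera coordinates R X + t. Camera axes: x right, y down, z forward; pixel columns grow to the right and rows downward; lengths in m; the calibration is good to about 2 mm. A picture is of the moment at which its call begins. camera_model takes no time and is no camera call.
- env.sign_off(): hands the job in, once; it reports no verdict.
The state is a dict: "t": time; "joints": joint angles; "qvel": joint speeds; "joint_torque": joint torques, N m; "tool_pos": TCP position; "ee_rot": TCP orientation; "wrist_force": force on the tool from outside, world axes, zero at the start; "moment": the same for the moment, N m; "opening": finger opening in m.
Only numpy, scipy, OpenCV 4.12 (cv2) and the standard library are available. Lean on these libraries where they do the work, as an engineer would, in place of code of your own. Each camera call takes 0.05 s, during which the arm holds its last target.

## Working session

There is one attempt and no reset: what is moved stays moved. The work goes in short steps, Python scripts to look and compute and a shell command to move; the robot and the scene stay as the last step left them, time stands still between calls to the robot, and variables do not carry over. Pictures are saved under pics/ and viewed, and the job is handed in when it is done.

```bash
ls; mkdir -p pics; python3 - <<'E'
from station import env
import cv2
for n in ("scene","top"):
    im=env.camera(n); cv2.imwrite(f"pics/{n}0.png",im[:,:,::-1])
    m=env.camera_model(n); print(n,{k:(v if not hasattr(v,'tolist') else v.tolist()) for k,v in m.items()})
s=env.state(); print(s)
E
```

```text
pics
scene {'fx': 426.22016262867, 'fy': 426.22016262867, 'cx': 322.78709430834164, 'cy': 205.9446899224265, 'R': [[-0.7702814298029127, -0.6375979635107423, -0.011634252349621708], [-0.49398440445320807, 0.6081211698407253, -0.621424211749556], [0.4032938470368592, -0.4729243911224097, -0.783387894483766]], 't': [0.4588794584375784, 0.27565157161737786, 1.0436701405836177]}
top {'fx': 423.2541586604977, 'fy': 423.2541586604977, 'cx': 324.5924594049587, 'cy': 199.06079413991205, 'R': [[0.009132033462566932, -0.999788497146067, -0.018427342164495417], [-0.9917008062715615, -0.006691720728820643, -0.1283928803089274], [0.12824241422077814, 0.019446898161308512, -0.991552167738405]], 't': [0.05331059720589529, 0.5752577719794739, 1.1062480647749653]}
{'t': 0.1, 'joints': array([ 1.33478266,  0.68989149, -0.19452663,  1.56621567,  0.15730068,
        0.90249688, -0.21516065]), 'qvel': array([-0.00095003, -0.00163062, -0.00211246, -0.00100889, -0.00185167,
        0.00096747, -0.00171332]), 'joint_torque': array([-3.88280270e-03, -5.28500497e+01, -1.27150308e+00, -1.53838742e+01,
       -5.24711993e-02,  1.99700480e-03,  6.56470479e-05]), 'tool_pos': array([ 0.16640888, -0.6018636 ,  0.23800227]), 'ee_rot': array([-4.43900285e-04,  7.95791587e-01, -6.05570057e-01, -6.77735644e-04]), 'wrist_force': array([-0.03387327, -0.01936197,  0.60447207]), 'moment': array([-0.00645662,  0.01845275,  0.02015213]), 'opening': 0.08800461196676466}
```

View pics/scene0.png

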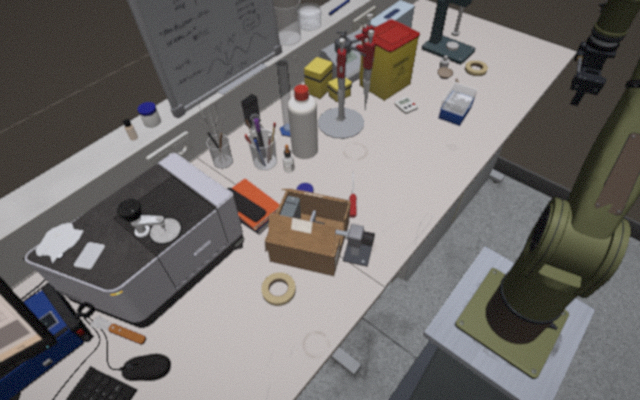

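View pics/top0.png

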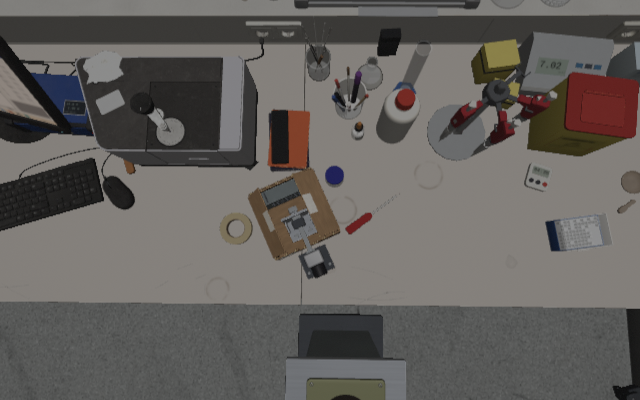

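```bash
python3 - <<'E'
import cv2
a=cv2.imread("pics/scene0.png"); cv2.imwrite("pics/scene0c.png",cv2.resize(a[120:320,180:420],None,fx=3,fy=3,interpolation=2)[:600])
a=cv2.imread("pics/top0.png"); cv2.imwrite("pics/top0c.png",cv2.resize(a[110:300,200:440],None,fx=3,fy=3,interpolation=2)[:600])
E
```

```text
(no output)
```

View pics/scene0c.png

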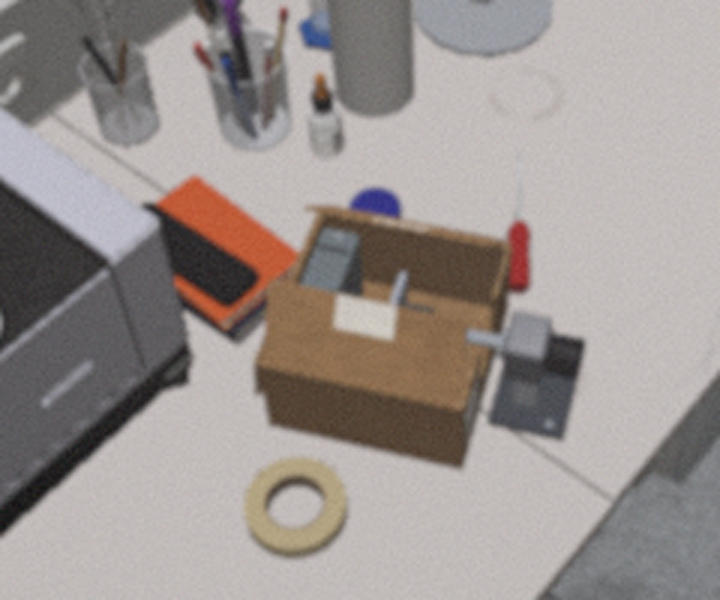

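View pics/top0c.png

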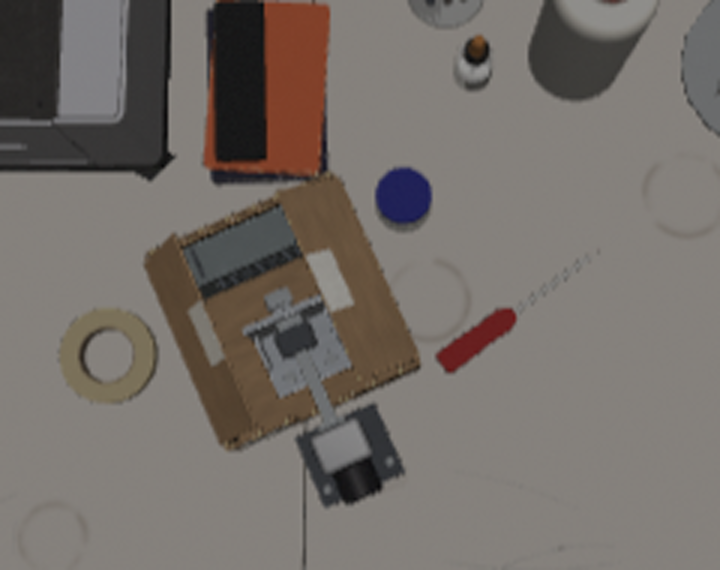

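```bash
cat > h.py <<'E'
import numpy as np,cv2
from station import env
from scipy.optimize import least_squares
from scipy.spatial.transform import Rotation as Rn
M={n:env.camera_model(n) for n in("scene","top")}
def proj(n,X):
    m=M[n];c=np.atleast_2d(X)@np.array(m["R"]).T+np.array(m["t"])
    return np.c_[m["fx"]*c[:,0]/c[:,2]+m["cx"],m["fy"]*c[:,1]/c[:,2]+m["cy"]]
def w(p,X):
    X=np.atleast_2d(np.array(X,float));c,s=np.cos(p[2]),np.sin(p[2])
    return np.c_[p[0]+c*X[:,0]-s*X[:,1],p[1]+s*X[:,0]+c*X[:,1],X[:,2]+(p[5] if len(p)>5 else 0)]
def fl(a,side,x,r=.08): # side +1 left
    return [x,side*(.09-r*np.cos(a)),.1+r*np.sin(a)]
def draw(n,p,im,box,k):
    o=cv2.resize(im[box[1]:box[3],box[0]:box[2]],None,fx=k,fy=k,interpolation=2)
    def L(a,b,col):
        q=(proj(n,w(p,[a,b]))-[box[0],box[1]]+.5)*k
        cv2.line(o,*[tuple(int(v) for v in z) for z in q],col,1,cv2.LINE_AA)
    r=.09
    for z in(0,.1):
        c=[(-r,-r,z),(r,-r,z),(r,r,z),(-r,r,z)]
        for i in range(4):L(c[i],c[(i+1)%4],(0,255,0))
    for s,a,col in((1,p[3],(0,0,255)),(-1,p[4],(255,0,0))):
        A,B=fl(a,s,-.084),fl(a,s,.084);C,D=fl(a,s,-.084,0),fl(a,s,.084,0)
        L(A,B,col);L(A,C,col);L(B,D,col)
    c=[(.049,-.075,.092),(.085,-.075,.092),(.085,.075,.092),(.049,.075,.092)]
    for i in range(4):L(c[i],c[(i+1)%4],(255,255,0))
    L((0,-.038,.097),(0,.038,.097),(0,255,255))
    return o
BOX={"scene":(240,150,440,300),"top":(220,140,420,290)}
def look(p,tag):
    for n in("scene","top"):
        im=env.camera(n)[:,:,::-1].copy(); cv2.imwrite(f"pics/{tag}_{n}_raw.png",im)
        cv2.imwrite(f"pics/{tag}_{n}.png",draw(n,p,im,BOX[n],4))
E
cat > fit.py <<'E'
from h import *
def t(c,r): return np.array([200+(c+.5)/3-.5,110+(r+.5)/3-.5])
def s(c,r): return np.array([180+(c+.5)/3-.5,120+(r+.5)/3-.5])
def obs(p):
    return [("top",[-.09,.09,.1],t(232,450)),("top",[0,.038,.097],t(243,330)),("top",[0,-.038,.097],t(325,297)),
    ("top",[.085,-.075,.092],t(282,207)),("top",fl(p[3],1,.084),t(180,238)),("top",fl(p[3],1,-.084),t(253,430)),
    ("top",fl(p[4],-1,.084),t(337,175)) if 0 else ("top",fl(p[4],-1,.084),t(278,193)),
    ("scene",[-.09,.09,0],s(462,465)),("scene",[.09,.09,0],s(274,424)),("scene",[-.09,.09,.1],s(463,405)),("scene",fl(p[3],1,.084),s(270,285))]
def f(p):
    r=[]
    for n,X,q in obs(p): r+=list(proj(n,w(p,X))[0]-q)
    return np.array(r)
o=least_squares(f,[.55,.03,.35,1,1],loss="soft_l1");p=o.x;print(p.round(4));print(f(p).reshape(-1,2).round(1).tolist())
np.save("p.npy",p)
for n in("scene","top"): cv2.imwrite(f"pics/fit_{n}.png",draw(n,p,cv2.imread(f"pics/{n}0.png"),BOX[n],4))
E
python3 fit.py
```

```text
[0.5276 0.1342 0.4354 1.1017 0.873 ]
[[-1.3, 1.7], [-0.2, 0.7], [-0.3, -0.6], [13.7, -5.9], [-3.0, -0.1], [0.8, 0.2], [-0.1, -0.2], [0.9, 0.4], [-1.0, -0.5], [1.0, 0.2], [-0.1, -2.6]]
```

View pics/fit_scene.png

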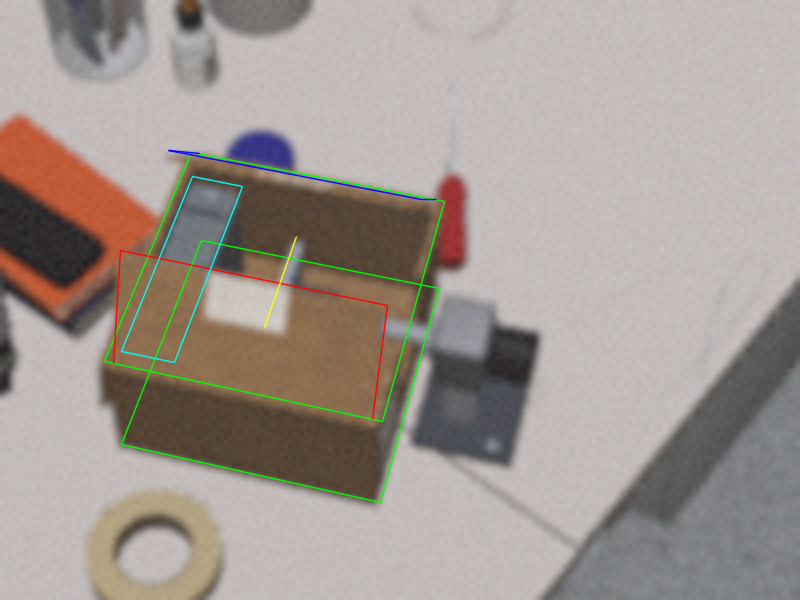

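View pics/fit_top.png

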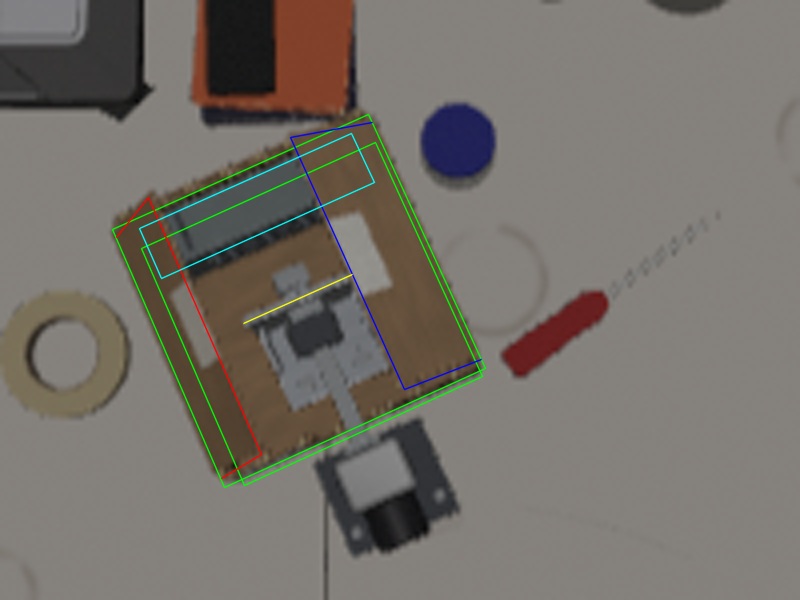

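```bash
python3 - <<'E'
import cv2
a=cv2.imread("pics/top0.png"); cv2.imwrite("pics/t0z.png",cv2.resize(a[163:265,243:345],None,fx=5.8,fy=5.8,interpolation=2)*1)
E
python3 - <<'E'
import cv2
a=cv2.imread("pics/scene0.png"); cv2.imwrite("pics/s0z.png",cv2.resize(a[180:280,260:380],None,fx=6,fy=6,interpolation=2))
E
```

```text
(no output)
```

View pics/t0z.png

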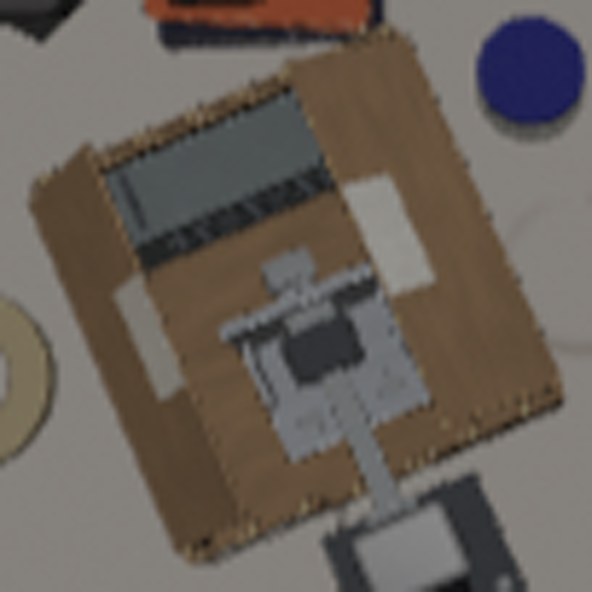

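View pics/s0z.png

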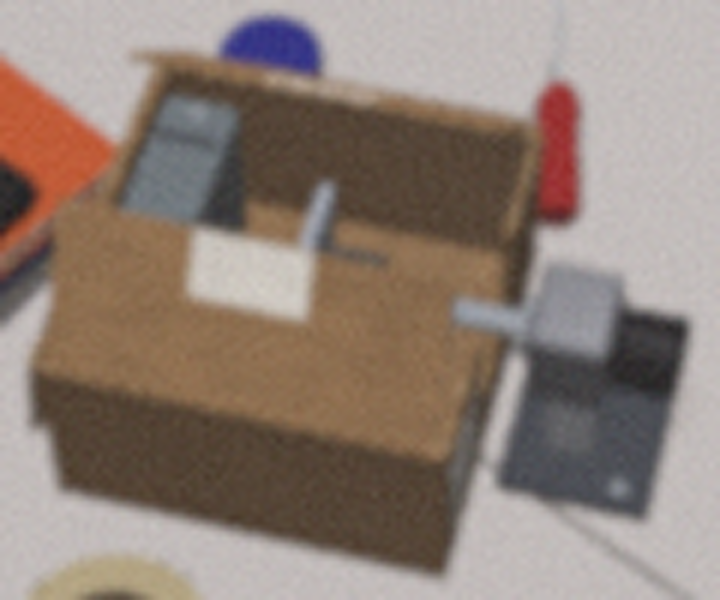

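```bash
cat > fit2.py <<'E'
from h import *
t=lambda c,r:np.array([243+(c+.5)/5.8-.5,163+(r+.5)/5.8-.5])
s=lambda c,r:np.array([260+(c+.5)/6-.5,180+(r+.5)/6-.5])
def lines(p):
    L=lambda a,b,*q:(a,b,q)
    F=lambda k,sd:(fl(p[k],sd,-.084),fl(p[k],sd,.084))
    return [("top",(.085,-.07,.092),(.085,.07,.092),t(150,160),t(280,100)),
    ("top",(.049,-.07,.092),(.049,.07,.092),t(160,231),t(300,178)),
    ("top",(0,-.03,.097),(0,.03,.097),t(225,324),t(360,268)),
    ("top",(-.09,-.09,.1),(-.09,.09,.1),t(230,549),t(540,412)),
    ("top",(-.09,.09,.1),(.09,.09,.1),t(32,195),t(185,545)),
    ("top",(-.09,-.09,.1),(.09,-.09,.1),t(410,50),t(555,380)),
    ("top",*F(3,1),t(98,165),t(235,510)),("top",*F(4,-1),t(298,95),t(385,280)),
    ("scene",(-.09,.09,0),(.09,.09,0),s(65,488),s(440,573)),
    ("scene",(-.09,.09,.1),(.09,.09,.1),s(40,373),s(445,459)),
    ("scene",(-.09,.09,0),(-.09,.09,.1),s(444,550),s(449,480)),
    ("scene",*F(3,1),s(80,209),s(490,262)),
    ]
def f(p):
    r=[]
    for n,a,b,*q in lines(p):
        A,B=proj(n,w(p,[a,b]));d=(B-A)/np.linalg.norm(B-A)
        r+=[(x-A)@[-d[1],d[0]] for x in q]
    r+=list(proj("scene",w(p,[-.09,.09,0]))[0]-s(442,574))+list(proj("scene",w(p,[.09,.09,0]))[0]-s(62,487))
    r+=list(proj("top",w(p,[0,.038,.097]))[0]-t(220,325))
    return np.array(r)
o=least_squares(f,[.53,.13,.4,1.1,.87],loss="soft_l1");p=o.x;print(p.round(4));print(f(p).round(1).tolist())
o6=least_squares(f,[.53,.13,.4,1.1,.87,0],loss="soft_l1");print(o6.x.round(4),o6.cost,o.cost)
np.save("p.npy",p)
for n in("scene","top"): cv2.imwrite(f"pics/fit2_{n}.png",draw(n,p,cv2.imread(f"pics/{n}0.png"),BOX[n],4))
E
python3 fit2.py
```

```text
[0.529  0.1355 0.4301 1.0726 0.8704]
[-0.7, -0.3, 1.2, -0.3, 0.6, -0.1, 0.2, -0.2, 0.6, 1.2, 0.2, -0.5, 0.9, -1.0, -0.4, 0.4, -0.2, -0.1, -1.7, -1.1, -0.1, 0.5, -2.0, 3.4, 0.4, -0.1, -0.8, -0.4, -0.6, 1.1]
[ 0.5301  0.1348  0.4316  1.0898  0.8512 -0.0047] 7.74611727261437 9.093896672859684
```

View pics/fit2_top.png

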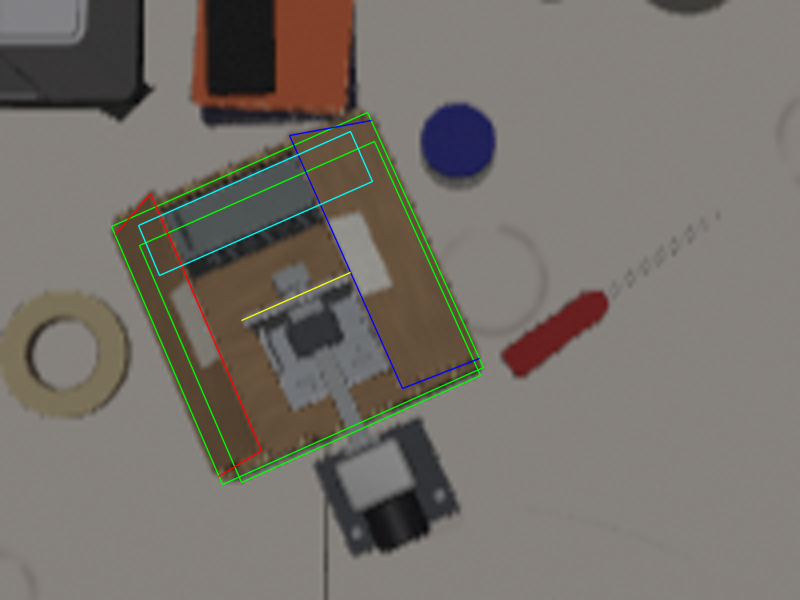

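View pics/fit2_scene.png

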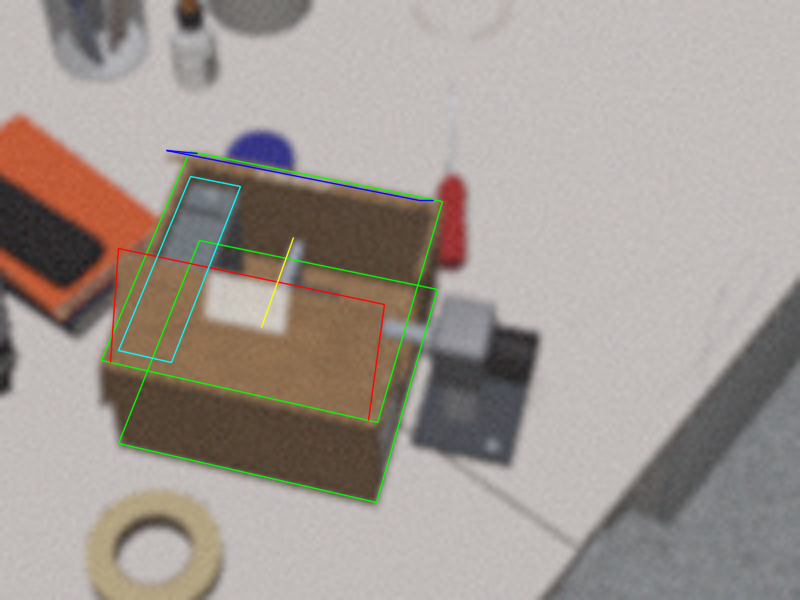

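```bash
python3 -m crank '[[0.035,0.04,0,0,0,0.02,0],[0.035,0.04,0,0,0,0.02,0],[0.035,0.04,0,0,0,0.02,0],[0.035,0.04,0,0,0,0.02,0],[0.035,0.04,0,0,0,0.02,0],[0.035,0.04,0,0,0,0.02,0],[0.035,0.04,0,0,0,0.02,0],[0.035,0.04,0,0,0,0.02,0]]' 20
```

```text
t: 1.1
tool_pos: [0.4474, -0.281, 0.2385]
ee_rot: [0.0, 0.842, -0.54, -0.0]
wrist_force: [0.7, -0.6, -0.5]
opening: 0.0101
```

```bash
python3 -c "
from h import *
p=[.529,.1355,.4301]
print(proj('top',w(p,[[.0125,0,.086],[.006,0,.086],[.019,0,.086]])),proj('scene',w(p,[[.0125,0,.086]])))"
```

```text
[[292.05603332 209.67010152]
 [293.06105323 211.95550148]
 [291.05250256 207.38808787]] [[304.61869792 221.38404881]]
```

```bash
python3 -m crank '[[0.01,0.053,0,0,0,0,0],[0.01,0.053,0,0,0,0,0],[0.01,0.053,0,0,0,0,0],[0.01,0.053,0,0,0,0,0],[0.01,0.053,0,0,0,0,0],[0.01,0.053,0,0,0,0,0],[0.01,0.053,0,0,0,0,0],[0.01,0.05,0,0,0,0,0]]'; python3 - <<'E'
from h import *
look(np.load("p.npy"),"a")
s=env.state();print(s["tool_pos"],s["ee_rot"],Rn.from_quat(np.roll(s["ee_rot"],-1)).as_matrix()[:,0])
E
```

```text
t: 2.1
tool_pos: [0.5265, 0.1405, 0.2385]
ee_rot: [0.0, 0.842, -0.54, -0.0]
wrist_force: [0.9, 0.1, -0.7]
opening: 0.0005
[0.52670733 0.14670458 0.23860332] [-0.00258345  0.84439012 -0.53572159 -0.00101237] [ 0.42600271 -0.90471081 -0.0044777 ]
```

View pics/a_top.png

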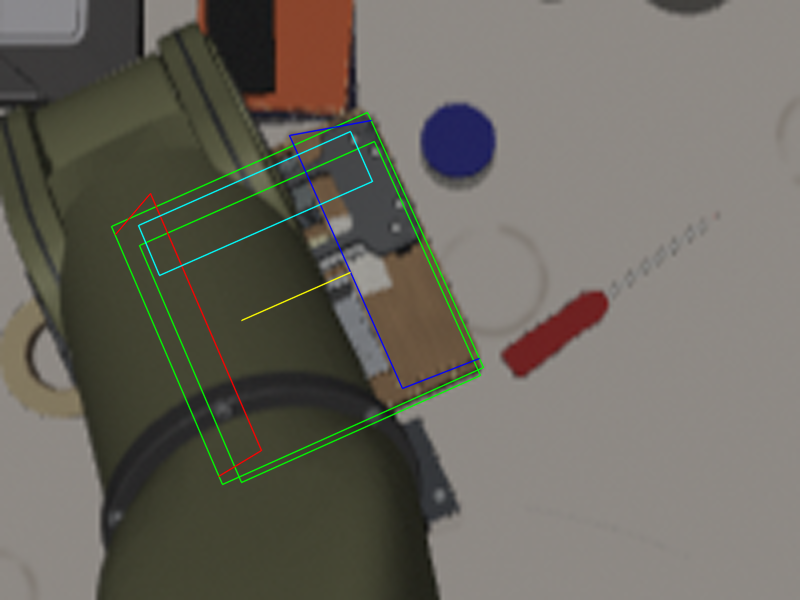

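View pics/a_scene.png

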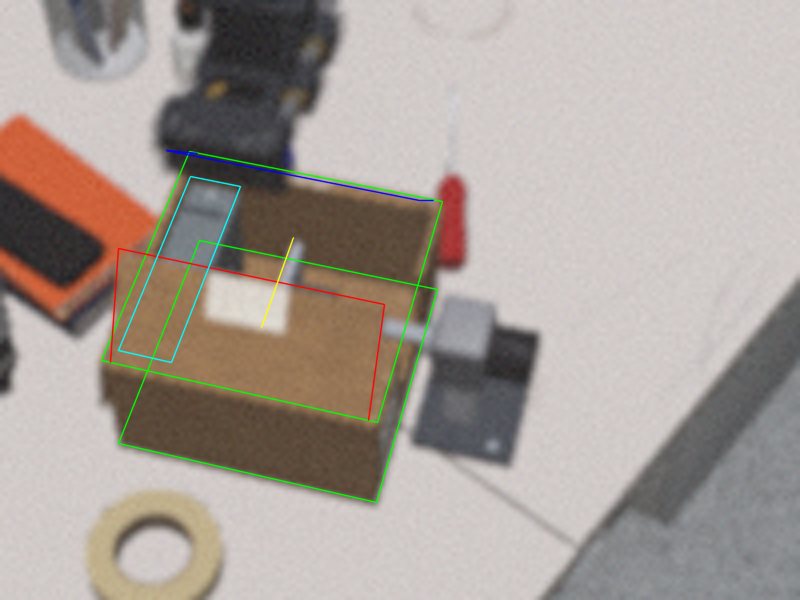

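```bash
python3 -m crank '[[0,0,-0.03,0,0,0,0],[0,0,-0.04,0,0,0,0],[0,0,-0.03,0,0,0,0],[0,0,0,0,0,0,0]]'; python3 - <<'E'
from h import *
look(np.load("p.npy"),"b")
s=env.state();print(s["tool_pos"],proj("scene",s["tool_pos"]),(proj("scene",s["tool_pos"])-[240,150])*4)
E
```

```text
t: 2.7
tool_pos: [0.5248, 0.1373, 0.1369]
ee_rot: [0.002, 0.842, -0.54, -0.002]
wrist_force: [-0.3, -1.4, -0.5]
opening: 0.0005
[0.52687132 0.13824749 0.13923018] [[308.31609291 211.04166005]] [[273.26437164 244.16664021]]
```

View pics/b_scene.png

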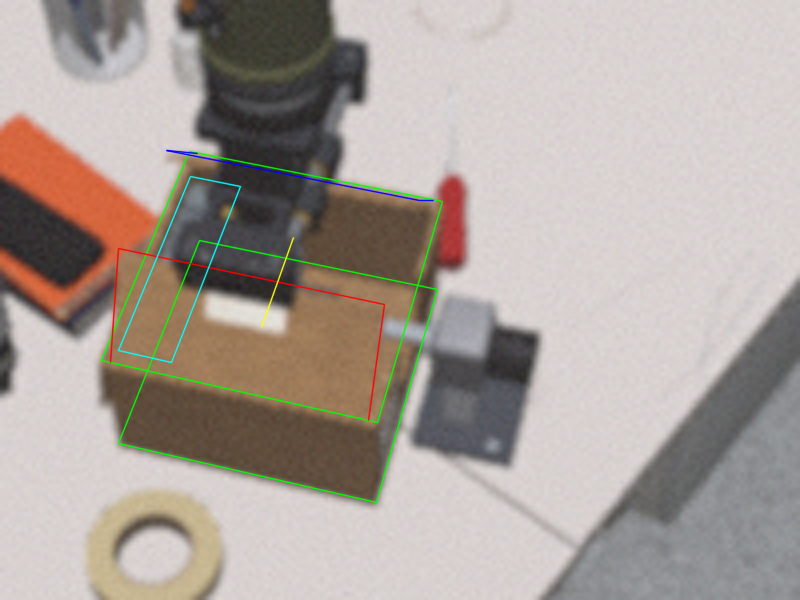

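```bash
python3 -m crank '[[-0.0083,0.0182,0,0,0,0,0],[-0.0083,0.0182,0,0,0,0,0],[-0.0083,0.0182,0,0,0,0,0],[-0.0083,0.0182,0,0,0,0,0],[-0.0083,0.0182,0,0,0,0,0],[-0.0083,0.0182,0,0,0,0,0],[-0.0083,0.0182,0,0,0,0,0],[0,0,0,0,0,0,0]]'; python3 - <<'E'
from h import *
look(np.load("p.npy"),"c")
s=env.state();print(s["tool_pos"],s["wrist_force"])
E
```

```text
t: 3.8
tool_pos: [0.4686, 0.2681, 0.1403]
ee_rot: [-0.002, 0.842, -0.539, 0.0]
wrist_force: [-0.2, -0.4, -0.1]
opening: 0.0006
[0.46937004 0.26550671 0.1397311 ] [ 0.23035694 -1.10416511  0.9747861 ]
```

View pics/c_scene.png

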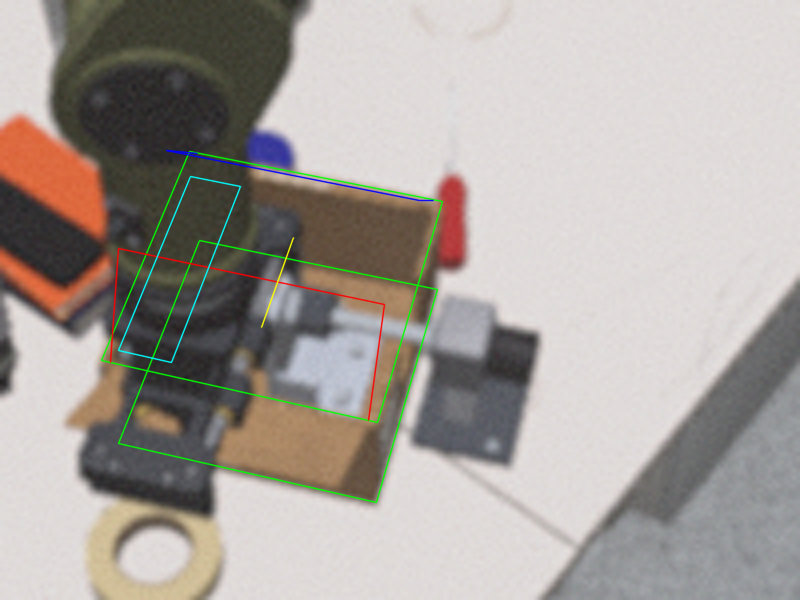

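```bash
python3 -m crank '[[0,0,-0.01,0,0,0,0],[0,0,-0.008,0,0,0,0],[0,0,0,0,0,0,0]]';python3 -m crank '[[0,0,-0.003,0,0,0,0],[0,0,0,0,0,0,0]]'; python3 - <<'E'
from h import *
look(np.load("p.npy"),"d")
s=env.state();print(s["tool_pos"],s["wrist_force"])
E
```

```text
t: 4.28
tool_pos: [0.4681, 0.2652, 0.1197]
ee_rot: [0.001, 0.841, -0.54, -0.0]
wrist_force: [-0.3, -0.2, 0.4]
opening: 0.0004
t: 4.53
tool_pos: [0.4685, 0.2659, 0.1176]
ee_rot: [0.0, 0.842, -0.54, -0.0]
wrist_force: [-0.1, -0.5, 0.4]
opening: 0.0004
[0.46852594 0.2660004  0.11777759] [ 0.09683974  0.5305209  -0.80761655]
```

View pics/d_scene.png

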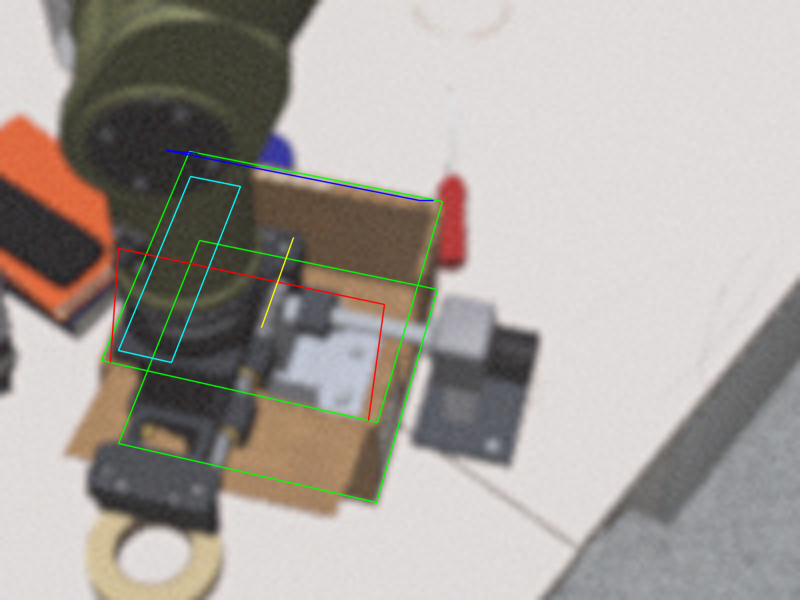

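```bash
python3 - <<'E'
from h import *
p=np.load("p.npy")
for a in(2.5,2.6,2.7,2.8,2.9): print(a,((proj("scene",w(p,[fl(a,1,-.084),fl(a,1,.084)]))-[240,150]+.5)*4).round().tolist())
E
```

```text
2.5 [[341.0, 468.0], [64.0, 406.0]]
2.6 [[339.0, 481.0], [63.0, 418.0]]
2.7 [[338.0, 493.0], [62.0, 430.0]]
2.8 [[336.0, 504.0], [62.0, 440.0]]
2.9 [[336.0, 514.0], [63.0, 450.0]]
```

```bash
python3 -m crank '[[0,0,0.022,0,0,0,0],[0.0146,-0.0318,0,0,0,0,0],[0.0146,-0.0318,0,0,0,0,0],[0.0146,-0.0318,0,0,0,0,0],[0.0146,-0.0318,0,0,0,0,0],[0.0083,-0.0182,0,0,0,0,0],[0.0083,-0.0182,0,0,0,0,0],[0.0083,-0.0182,0,0,0,0,0]]';python3 -m crank '[[0.0083,-0.0182,0,0,0,0,0],[0.0083,-0.0182,0,0,0,0,0],[0.0083,-0.0182,0,0,0,0,0],[0.0083,-0.0182,0,0,0,0,0],[0,0,0,0,0,0,0],[0,0,-0.01,0,0,0,0],[0,0,-0.008,0,0,0,0],[0,0,0,0,0,0,0]]'; python3 - <<'E'
from h import *
p=np.load("p.npy")
look(p,"e")
s=env.state();print(s["tool_pos"],s["wrist_force"],w([0,0,-p[2]],s["tool_pos"]-[p[0],p[1],0]))
for a in(2.5,2.7,2.9): print(a,((proj("scene",w(p,[fl(a,-1,-.084),fl(a,-1,.084)]))-[240,150]+.5)*4).round().tolist(),((proj("top",w(p,[fl(a,-1,-.084),fl(a,-1,.084)]))-[220,140]+.5)*4).round().tolist())
E
```

```text
t: 5.62
tool_pos: [0.5521, 0.0841, 0.1401]
ee_rot: [-0.0, 0.842, -0.54, 0.0]
wrist_force: [0.3, 1.4, -0.1]
opening: 0.0001
t: 6.62
tool_pos: [0.5841, 0.0122, 0.1207]
ee_rot: [0.001, 0.842, -0.539, -0.001]
wrist_force: [0.3, 0.4, -0.4]
opening: 0.0005
[0.58476228 0.01187748 0.12149132] [ 0.72310073 -0.30408976  0.03703443] [[-0.00091244 -0.13562774  0.12149132]]
2.5 [[457.0, 85.0], [221.0, 41.0]] [[577.0, 311.0], [463.0, 63.0]]
2.7 [[459.0, 90.0], [225.0, 46.0]] [[588.0, 307.0], [475.0, 63.0]]
2.9 [[460.0, 99.0], [229.0, 56.0]] [[593.0, 306.0], [482.0, 65.0]]
```

View pics/e_scene.png

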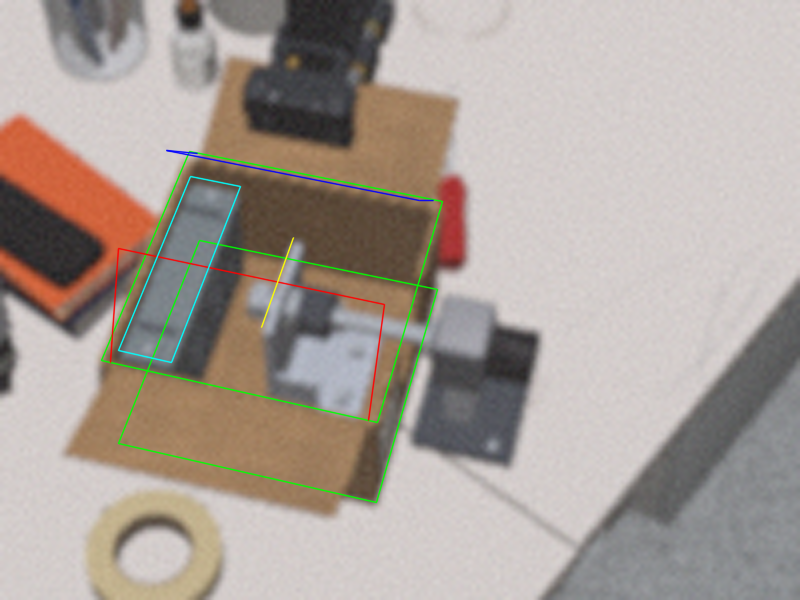

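View pics/e_top.png

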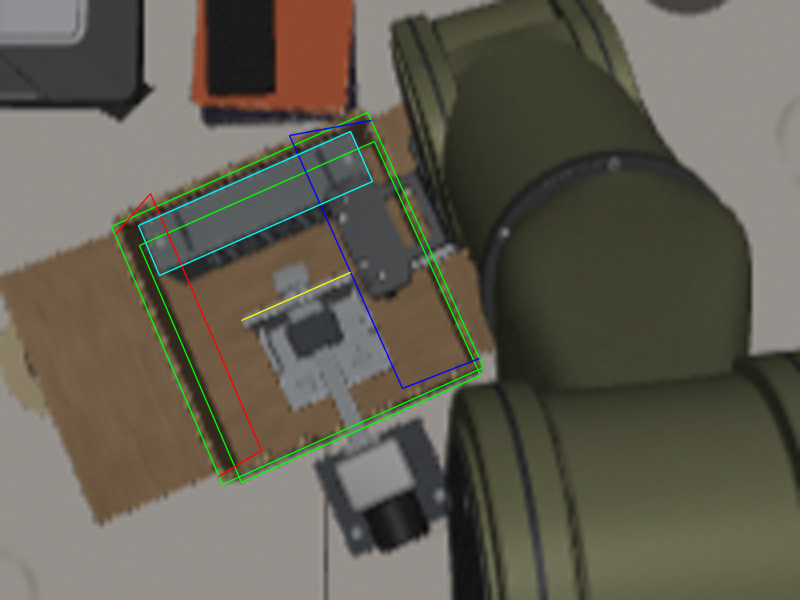

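```bash
python3 - <<'E'
import cv2
from h import *
p=np.load("p.npy")
R=[.0065,.0185]
hexc=[[x,.011*np.cos(t)/np.cos(np.pi/6),.075+.0127*np.sin(t)] for x in(.006,.019) for t in np.arange(0,6.3,.3)]
for n,b in(("scene",(295,200,335,240)),("top",(275,195,315,235))):
    a=cv2.imread(f"pics/e_{n}_raw.png")
    o=cv2.resize(a[b[1]:b[3],b[0]:b[2]],None,fx=14,fy=14,interpolation=2)
    def L(q,c):
        for x,y in q: cv2.circle(o,(int((x-b[0]+.5)*14),int((y-b[1]+.5)*14)),2,c,-1)
    L(proj(n,w(p,hexc)),(0,0,255))
    L(proj(n,w(p,[[0,y,z] for z in (.097,.085) for y in np.linspace(-.038,.038,20)])),(0,255,255))
    L(proj(n,w(p,[[.049,y,.092] for y in np.linspace(-.075,.075,40)])),(255,255,0))
    cv2.imwrite(f"pics/ez_{n}.png",o)
E
```

```text
(no output)
```

View pics/ez_scene.png

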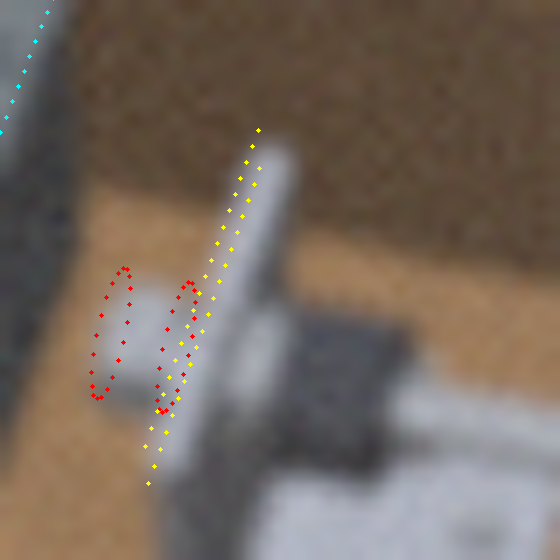

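View pics/ez_top.png

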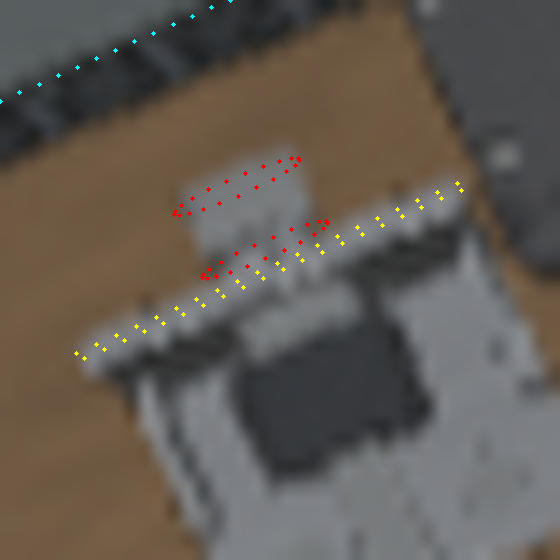

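```bash
python3 -m crank '[[0,0,0.04,0,0,0,0],[-0.013,0.043,0,0,0,0,0.088],[-0.013,0.043,0,0,0,0,0.088],[-0.014,0.044,0,0,0,0,0.088],[0,0,-0.025,0,0,0,0.088],[0,0,-0.025,0,0,0,0.088],[0,0,0,0,0,0,0.088],[0,0,0,0,0,0,0.088]]'; python3 - <<'E'
from h import *
p=np.load("p.npy")
look(p,"f")
s=env.state();print(s["tool_pos"],s["wrist_force"],s["opening"],w([0,0,-p[2]],s["tool_pos"]-[p[0],p[1],0]),Rn.from_quat(np.roll(s["ee_rot"],-1)).as_matrix()[:,0])
b=(270,180,350,260);n="scene"
a=cv2.imread("pics/f_scene_raw.png");o=cv2.resize(a[b[1]:b[3],b[0]:b[2]],None,fx=7.4,fy=7.4,interpolation=2)
R=Rn.from_quat(np.roll(s["ee_rot"],-1)).as_matrix()
for X in [(x,y,z) for x in(-.0615,-.044,.044,.0615) for y in(-.009,.009) for z in (0,-.03)]:
    q=(proj(n,R@np.array(X)+s["tool_pos"])[0]-b[:2]+.5)*7.4;cv2.circle(o,tuple(int(v) for v in q),3,(0,0,255),-1)
cv2.imwrite("pics/fz.png",o)
E
```

```text
t: 7.72
tool_pos: [0.5456, 0.1416, 0.1125]
ee_rot: [-0.0, 0.842, -0.54, 0.0]
wrist_force: [-0.4, 0.0, 0.3]
opening: 0.0685
[0.54585015 0.14149144 0.11285525] [0.62174557 0.53375832 0.54811305] 0.07633331858824809 [[ 0.01776706 -0.00159413  0.11285525]] [ 4.16378909e-01 -9.09191132e-01  2.98642184e-04]
```

View pics/fz.png

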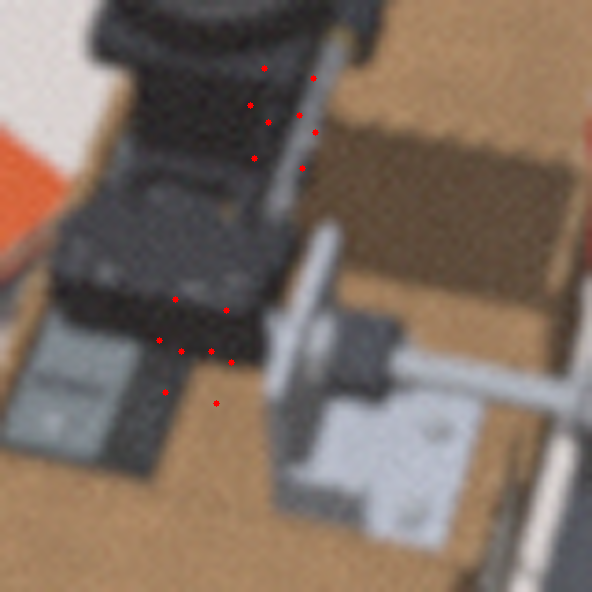

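View pics/f_scene.png

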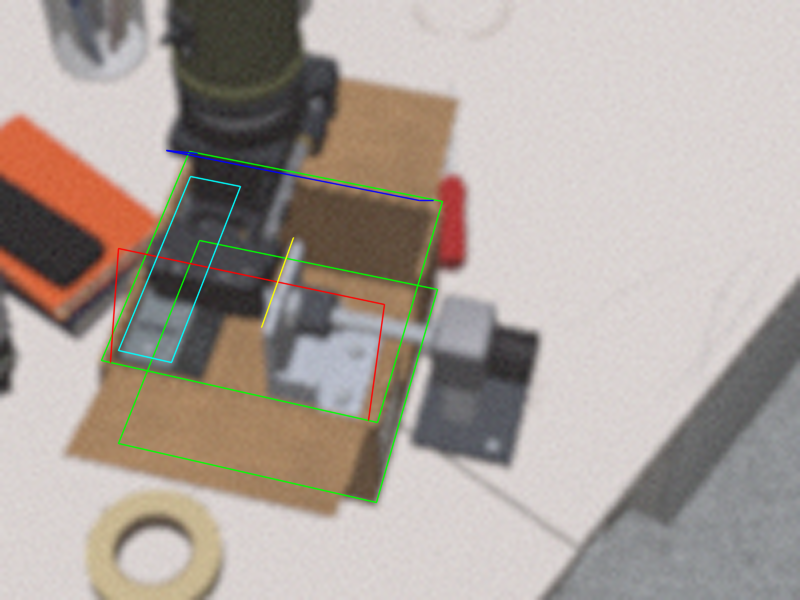

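```bash
cat > gz.py <<'E'
from h import *
import sys
tag,n=sys.argv[1],sys.argv[2];b=tuple(map(int,sys.argv[3].split(",")));k=float(sys.argv[4])
s=env.state();R=Rn.from_quat(np.roll(s["ee_rot"],-1)).as_matrix()
a=cv2.imread(f"pics/{tag}_{n}_raw.png");o=cv2.resize(a[b[1]:b[3],b[0]:b[2]],None,fx=k,fy=k,interpolation=2)
cv2.imwrite(f"pics/{tag}_{n}_zr.png",o.copy())
def box(x0,x1,y0,y1,z0,z1,c):
    P=[(x,y,z) for x in(x0,x1) for y in(y0,y1) for z in(z0,z1)]
    q=((proj(n,np.array(P)@R.T+s["tool_pos"])-b[:2]+.5)*k).astype(int)
    for i in range(8):
        for j in(1,2,4):
            if not i&j: cv2.line(o,tuple(map(int,q[i])),tuple(map(int,q[i|j])),c,1)
h=s["opening"]/2
box(-.0935,.0935,-.0375,.0375,-.12,-.064,(0,255,255))
box(-h-.0175,-h,-.009,.009,-.064,0,(0,0,255));box(h,h+.0175,-.009,.009,-.064,0,(255,0,0))
cv2.imwrite(f"pics/{tag}_{n}_zw.png",o)
E
python3 gz.py f scene 250,150,370,260 5.4
```

```text
(no output)
```

View pics/f_scene_zw.png

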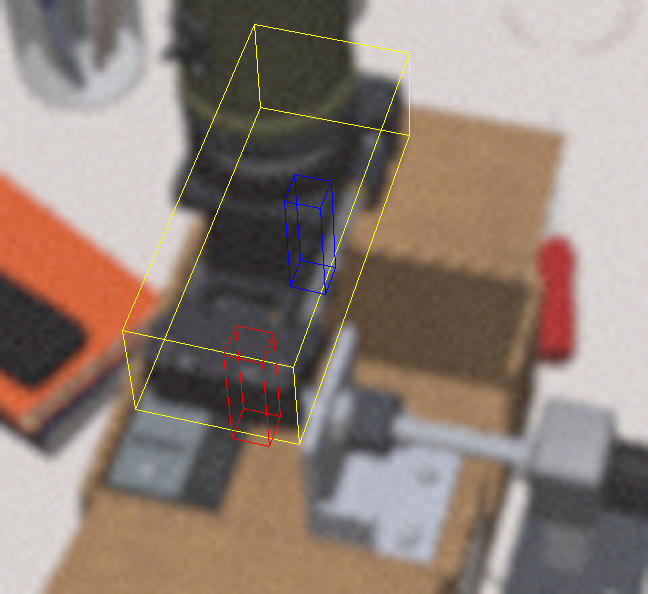

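```bash
python3 -m crank '[[0,0,0,0,0,0,0.088],[0,0,0,0,0,0,0.088]]'; python3 -c "
from h import *
look(np.load('p.npy'),'g')
s=env.state();print(s['tool_pos'],s['opening'])"
python3 gz.py g scene 250,150,370,260 5.4;python3 gz.py g top 240,160,360,270 5.4
```

```text
t: 8.07
tool_pos: [0.5453, 0.1414, 0.1122]
ee_rot: [-0.0, 0.842, -0.54, 0.0]
wrist_force: [0.1, 0.8, 0.0]
opening: 0.0878
[0.54510722 0.14138168 0.11196795] 0.08780454558193129
```

View pics/g_scene_zw.png

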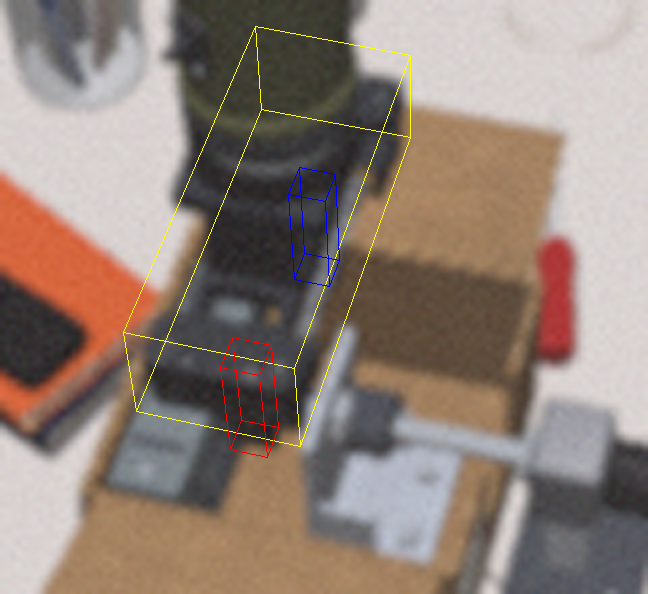

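View pics/g_scene_zr.png

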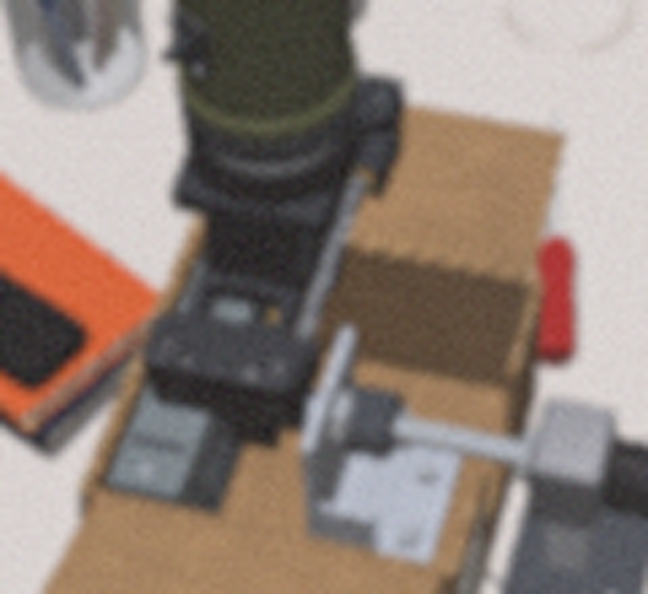

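View pics/g_top_zw.png

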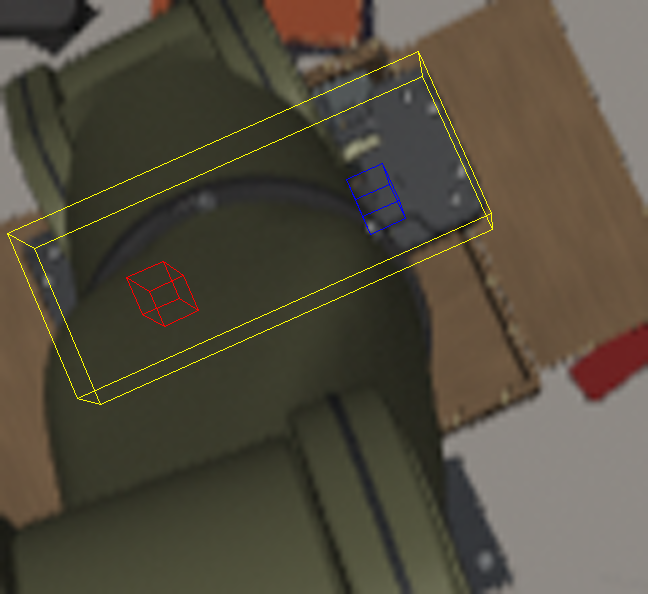

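```bash
python3 -m crank '[[-0.0006,0.0013,-0.012,0,0,0,0.088],[0,0,-0.012,0,0,0,0.088],[0,0,-0.01,0,0,0,0.088],[0,0,0,0,0,0,0.088]]';python3 -m crank '[[0,0,-0.01,0,0,0,0.088],[0,0,-0.01,0,0,0,0.088],[0,0,0,0,0,0,0.088],[0,0,0,0,0,0,0.088]]'; python3 -c "
from h import *
p=np.load('p.npy')
look(p,'i')
s=env.state();print(s['tool_pos'],s['opening'],s['wrist_force'],w([0,0,-p[2]],s['tool_pos']-[p[0],p[1],0]))"
python3 gz.py i scene 250,150,370,260 5.4
```

```text
t: 8.68
tool_pos: [0.5436, 0.1424, 0.0765]
ee_rot: [0.001, 0.842, -0.54, -0.001]
wrist_force: [0.4, 0.7, 0.8]
opening: 0.0879
t: 9.18
tool_pos: [0.5445, 0.1427, 0.0578]
ee_rot: [-0.0, 0.842, -0.54, 0.0]
wrist_force: [1.2, 0.4, -0.1]
opening: 0.0881
[0.54466263 0.14274625 0.05801396] 0.08830099064761537 [ 0.35370769 -0.39714886  0.40025686] [[1.72109492e-02 4.15630963e-05 5.80139628e-02]]
```

View pics/i_scene_zw.png

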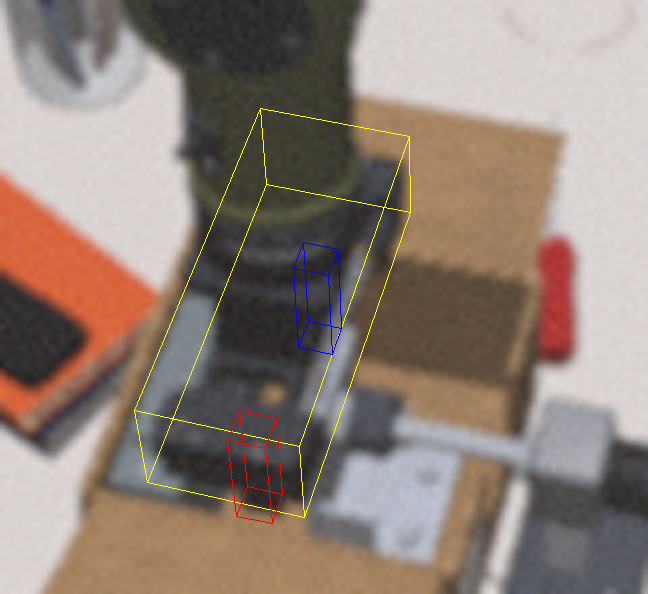

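```bash
python3 -m crank '[[0,0,-0.002,0,0,0,0.05],[0,0,0,0,0,0,0.03],[0,0,0,0,0,0,0.03],[0,0,0,0,0,0,0.03]]' 30; python3 -m crank '[[0,0,0,0,0,0,0.015],[0,0,0,0,0,0,0.015],[0,0,0,0,0,0,0.0],[0,0,0,0,0,0,0.0]]' 30; python3 -c "
from station import env
s=env.state();print(s['opening'],s['wrist_force'],s['moment'])"
```

```text
t: 9.78
tool_pos: [0.5444, 0.1427, 0.0558]
ee_rot: [-0.0, 0.842, -0.54, 0.0]
wrist_force: [0.8, -0.3, -0.3]
opening: 0.0499
t: 10.28
tool_pos: [0.5443, 0.143, 0.0558]
ee_rot: [-0.0, 0.842, -0.54, -0.0]
wrist_force: [-0.8, 0.3, 1.0]
opening: 0.0227
0.02266327841933155 [-0.75734349  0.34549865  1.04177257] [ 0.17554978  0.16365887 -0.03784954]
```

```bash
for i in 1 2; do python3 -m crank '[[0,0,0,0,0,0,0],[0,0,0,0,0,0,0],[0,0,0,0,0,0,0],[0,0,0,0,0,0,0]]' 32; python3 -c "
from h import *
p=np.load('p.npy')
s=env.state();print(s['opening'],s['wrist_force'],s['moment'],w([0,0,-p[2]],s['wrist_force']),w([0,0,-p[2]],s['moment']))"; done; python3 -c "
from h import *
look(np.load('p.npy'),'k')"
```

```text
t: 10.78
tool_pos: [0.5443, 0.1429, 0.0558]
ee_rot: [-0.0, 0.842, -0.54, -0.0]
wrist_force: [-2.8, 1.2, 2.6]
opening: 0.0228
0.022798946385423912 [-2.8323804   1.16121224  2.61803234] [ 0.37332892  0.32416538 -0.00278174] [[-2.09017734  2.23650425  2.61803234]] [[ 0.47449593  0.13896506 -0.00278174]]
t: 11.28
tool_pos: [0.5443, 0.143, 0.0558]
ee_rot: [-0.0, 0.842, -0.54, -0.0]
wrist_force: [-2.8, 2.7, 3.0]
opening: 0.0226
0.022642758927658525 [-2.83606735  2.71162471  2.97669818] [ 0.47990614  0.36292155 -0.04789742] [[-1.44702783  3.64723142  2.97669818]] [[ 0.58752612  0.12974981 -0.04789742]]
```

View pics/k_scene.png

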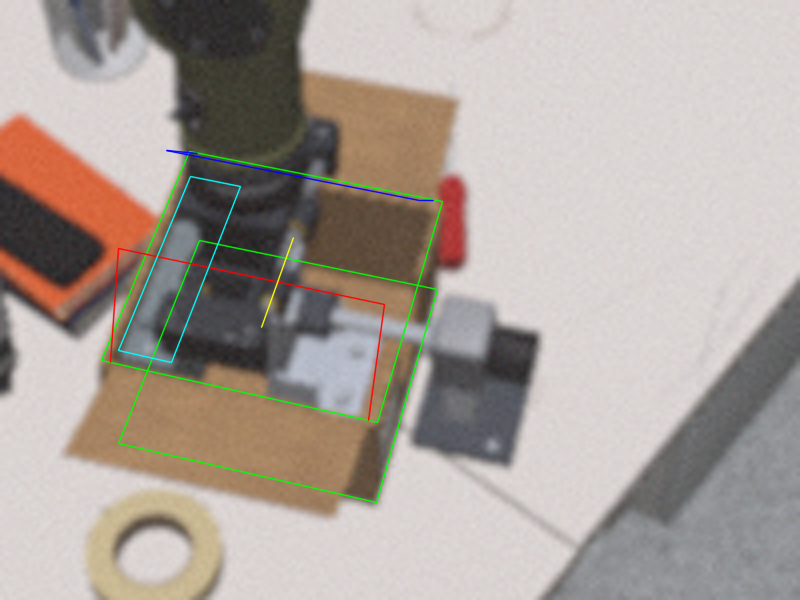

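View pics/k_top_raw.png

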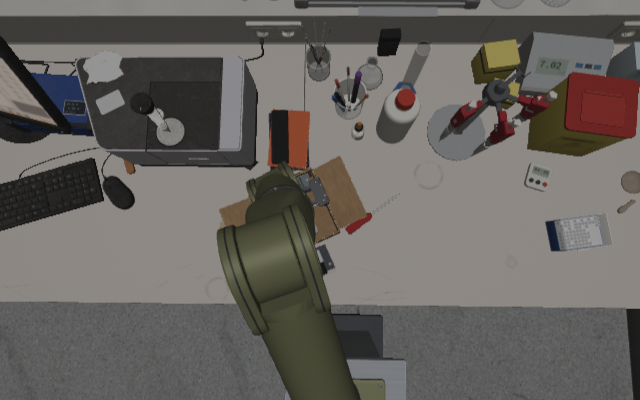

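```bash
for i in 1 2 3 4; do python3 -m crank '[[0,0,0,0,0,0,0],[0,0,0,0,0,0,0],[0,0,0,0,0,0,0],[0,0,0,0,0,0,0],[0,0,0,0,0,0,0],[0,0,0,0,0,0,0]]' 32 | head -1; python3 -c "
from h import *
p=np.load('p.npy')
s=env.state();print(s['opening'],w([0,0,-p[2]],s['wrist_force']).round(2),w([0,0,-p[2]],s['moment']).round(3))"; done
```

```text
t: 12.12
0.02235452377036762 [[-0.46  4.34  3.76]] [[ 0.88   0.165 -0.024]]
t: 12.88
0.02291679913838846 [[-0.88  4.08  4.5 ]] [[1.007 0.182 0.025]]
t: 13.62
0.022607492469337888 [[0.11 5.46 5.28]] [[ 1.021e+00  1.760e-01 -1.000e-03]]
t: 14.38
0.02292334947785955 [[-1.28  4.87  4.51]] [[1.057e+00 2.090e-01 1.000e-03]]
```

```bash
for i in 1 2 3 4; do python3 -m crank '[[0,0,0,0,0,0,0],[0,0,0,0,0,0,0],[0,0,0,0,0,0,0],[0,0,0,0,0,0,0],[0,0,0,0,0,0,0],[0,0,0,0,0,0,0],[0,0,0,0,0,0,0],[0,0,0,0,0,0,0]]' 36 | grep -E "^t:|tool_pos"; python3 -c "
from h import *
p=np.load('p.npy')
s=env.state();print(s['opening'],s['ee_rot'].round(4),w([0,0,-p[2]],s['wrist_force']).round(2),w([0,0,-p[2]],s['moment']).round(3))"; done; python3 -c "
from h import *
look(np.load('p.npy'),'m')"
```

```text
t: 15.38
tool_pos: [0.5443, 0.1429, 0.0557]
0.022334022557246973 [-1.000e-04  8.417e-01 -5.400e-01 -1.000e-04] [[-1.2   4.67  4.5 ]] [[1.069 0.213 0.   ]]
t: 16.38
tool_pos: [0.5443, 0.1429, 0.0558]
0.022159622791431986 [-1.000e-04  8.417e-01 -5.400e-01 -1.000e-04] [[-0.99  5.43  5.32]] [[ 1.019  0.188 -0.009]]
t: 17.38
tool_pos: [0.5444, 0.1429, 0.0558]
0.022222808873326606 [-1.000e-04  8.417e-01 -5.400e-01 -0.000e+00] [[-1.33  5.59  4.05]] [[ 1.061  0.201 -0.045]]
t: 18.38
tool_pos: [0.5443, 0.1429, 0.0558]
0.02258203764538925 [-1.000e-04  8.417e-01 -5.399e-01 -0.000e+00] [[-1.06  5.61  4.57]] [[1.086 0.234 0.014]]
```

```bash
python3 -c "
import cv2,numpy as np
f=lambda n:cv2.imread(f'pics/{n}_scene_raw.png')[190:280,250:380].astype(float)
for a,b in(('e','g'),('g','i'),('k','m')):
  d=abs(cv2.GaussianBlur(f(a)-f(b),(0,0),1)); print(a,b,d[25:60,60:100].max(),d[25:60,60:100].mean())
cv2.imwrite('pics/km.png',cv2.resize(np.hstack([f('k'),f('m')]).astype('uint8'),None,fx=3,fy=3,interpolation=2))"
```

```text
e g 19.94370228644256 3.7603807806320897
g i 27.063676391542078 1.4077412382046475
k m 3.5437803196717033 0.622173379906339
```

View pics/km.png

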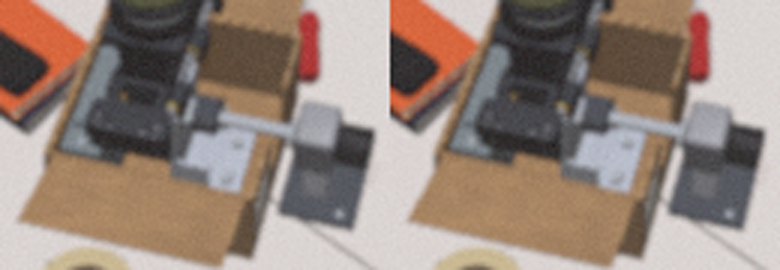

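View pics/m_scene.png

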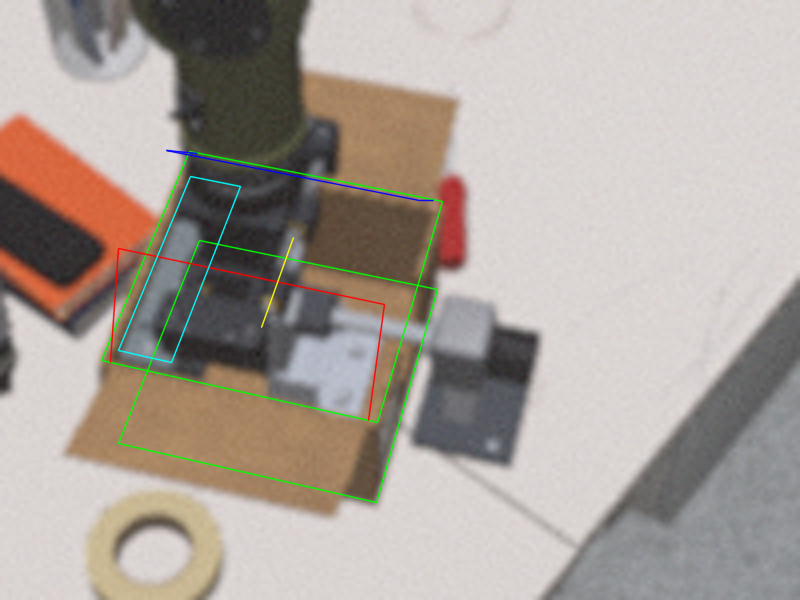

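```bash
python3 -c "
from station import env
print(env.sign_off())"
```

```text
the job is handed in; nothing more can be done
None
```

Both carton flaps are folded right back to the outside, and the gripper is holding the bolt head tight behind the bracket. I handed the job in at about 18.5 s with the grip set to 36 N.

**Flaps:** I pushed each one out with closed fingers. In the pictures both free edges match an angle of about 2.9 rad, which is the stop. They stayed there after the arm moved away.

**Bolt:**
- I lowered the open fingers into the gap without touching anything, then gripped the head from left and right.
- The opening settled at 22.2–22.9 mm, against 22 mm across the flats.
- After closing, the side force and the moment crept up for about 3 s. They then held steady at about 5 N sideways and 1.05 N m until hand-in.
- Two pictures about 7 s apart show no visible change at the nut and spindle. A freely turning bolt would have moved about 1 rad in that time.

**Other checks:**
- Wrist force readings stayed below 10 N throughout.
- The tape and the screwdriver look unmoved.
- I couldn't see the jar in the last pictures because the arm hid it. Nothing came lower than about 0.11 m on that side, and the jar is 56 mm high.
- Against the carton position I fitted, the two cameras disagreed by about 2 mm, in opposite directions. The gripper showed the same shift in each view, so its position relative to the bracket was reliable.

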